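# Shut the draught lid and tare the balance

### The job

Tare the balance on the lab bench: with the fingertips only, gently push the sliding lid of its draught chamber fully shut by its overhanging edge, and only then press the long bar-shaped key, lightly, until it is down, let it spring back and draw the hand away. Leave the round, square and cross-shaped keys unpressed, and do not shift or pick up the beaker inside, the brass weight or anything else on the bench.

Things in the scene. Friction and masses are not known exactly. Their poses are not given: they have to be found in the camera images.
- balance: precision balance, white base 280 (x) x 250 (y) x 50 mm high, fixed to the bench; origin at the centre of its underside. Its x axis points from the keypad side (nearest the robot) to the back, y to its left seen from the robot, z up. Behind the keypad stands the glass draught chamber, x -20 to 120, y -85 to 85 mm, 50 to 110 mm above the bench, roofed by the sliding lid
- keypad (a point): middle of the row of four keys, on the surface of the balance's front apron, 50 mm above the bench. The keys stand along the balance's y axis at 69 and 23 mm either side of this point; which key is where changes from start to start
- lid (a joint): travel of the sliding lid in m: 0 = fully shut (hard stop), up to 0.11 open. A grey frame with a clear pane, 150 (x) x 198 (y) x 16 mm thick, 110 to 127 mm above the bench. Open, it overhangs the balance's -y side; it shuts by being pushed towards the balance's +y. About 1.5 N of friction; stays where left. No handle: push its outer edge. More than 25 N is too hard
- lid_edge (a point): middle of the lid's outer (-y) edge face, 118 mm above the bench; moves with the lid. The face is 150 mm long along the balance's x, 16 mm high and looks to the balance's -y. With the lid shut it still stands 14 mm out beyond the chamber's wall
- bar_key (a joint): press of the tare key: the long bar-shaped cap, 36 (along the balance's y) x 14 mm: 0 = up, 0.007 m = fully down; a spring returns it. It needs about 1 N to start and 4 N at the bottom stop; it registers when pressed at least 4.5 mm down. More than 18 N on it is too hard
- bar_key_top (a point): centre of the top face of the tare key: the long bar-shaped cap, 36 (along the balance's y) x 14 mm, grey like the other keys, on a 40 x 43 mm plate; the top is 66 mm above the bench when up and the cap stands 13 mm above its plate
- round_key (a joint): press of the round key, cap 24 mm in diameter: 0 = up, 0.007 m = fully down; a spring returns it. It needs about 1 N to start and 4 N at the bottom stop; leave alone
- round_key_top (a point): centre of the top face of the round key, cap 24 mm in diameter, grey like the other keys, on a 40 x 43 mm plate; the top is 66 mm above the bench when up and the cap stands 13 mm above its plate
- square_key (a joint): press of the square key, cap 21 x 21 mm: 0 = up, 0.007 m = fully down; a spring returns it. It needs about 1 N to start and 4 N at the bottom stop; leave alone
- square_key_top (a point): centre of the top face of the square key, cap 21 x 21 mm, grey like the other keys, on a 40 x 43 mm plate; the top is 66 mm above the bench when up and the cap stands 13 mm above its plate
- cross_key (a joint): press of the cross-shaped key, cap of two crossed bars 26 x 8 mm: 0 = up, 0.007 m = fully down; a spring returns it. It needs about 1 N to start and 4 N at the bottom stop; leave alone
- cross_key_top (a point): centre of the top face of the cross-shaped key, cap of two crossed bars 26 x 8 mm, grey like the other keys, on a 40 x 43 mm plate; the top is 66 mm above the bench when up and the cap stands 13 mm above its plate
- beaker: small glass beaker, 48 mm across, 38 high, standing on the weighing pan inside the chamber (pan top 58 mm above the bench); leave alone. Origin at the centre of its underside
- weight: loose brass calibration weight, 22 mm across, 31 high, standing on the balance's apron near its left end, behind the row of keys; leave alone. Origin at the centre of its underside
- dish: closed petri dish, 90 mm across, 18 high, on the bench to the right of the balance; leave alone. Origin at the centre of its underside
- jar: amber glass jar, 50 mm across, 70 high, on the bench to the left of the balance; leave alone. Origin at the centre of its underside
- wash_bottle: white plastic bottle with blue cap, 68 mm across, 170 high, on the left of the bench; leave alone. Origin at the centre of its underside
- slide_box: blue box for microscope slides, 87 x 182 x 36 high, on the right of the bench; leave alone. Origin at the centre of its underside
- spatula: steel lab spatula 165 mm long lying along the top of the slide box; leave alone. Origin at the centre of its underside (on the rod, 80 mm from its end)

How it is judged (in metres and radians):
On the way, in this order (a step that is already met when the one before it is completed fails the run):
1. the lid is fully shut (within 5 mm) (value of joint lid below 0.005 m), for 0.2 s.
2. the bar-shaped tare key is pressed at least 4.5 mm down with the lid shut (value of joint bar_key above 0.0045 m and value of joint lid below 0.005 m), for 0.05 s.
3. the tare key has sprung back up (value of joint bar_key below 0.0015 m), for 0.1 s.
At the end, for the whole second after the job is handed in: The lid is shut within 5 mm, the tare key is back up (within 1.5 mm), the other keys are up (within 2 mm) and every loose thing is within 10 mm of where it began (value of joint lid below 0.005 m and value of joint bar_key below 0.0015 m and value of joint each of round_key, square_key, cross_key below 0.002 m and distance of each of beaker, weight, dish, jar, wash_bottle, slide_box, spatula from where it was at the start of the episode below 0.01 m); the robot touches nothing.
It fails at once if the tare key is pressed while the lid is not shut (value of joint bar_key above 0.003 m and value of joint lid above 0.006 m).
It fails at once if another key is pressed (more than 2 mm) (value of joint any of round_key, square_key, cross_key above 0.002 m).
It fails at once if the tare key is pushed harder than 18 N (contact force between bar_key and anything else above 18 N).
It fails at once if the lid is pushed harder than 25 N (contact force between lid and anything else above 25 N).
It fails at once if a bystander is shifted, lifted or knocked (more than 10 mm) (distance of any of beaker, weight, dish, jar, wash_bottle, slide_box, spatula from where it was at the start of the episode above 0.01 m).
It also fails if it takes over 40 s, if anything falls off the work surface, if the arm or the gripper's body presses on something with over 40 N, if the wrist force passes 120 N, or if a joint passes its speed limit or range.

### The arm

A 6-joint arm with a two-finger parallel gripper is mounted at the origin on the work surface. World frame = base frame: x ahead of the robot, y to its left, z up, the work surface at z = 0. Lengths are in mm, angles in rad, forces in N, time in s.
With the tool pointing down it reaches from about 375 to 900 mm from the base axis. Payload 3.1 kg.
Tool frame: the origin (TCP) lies midway between the tips of the shut fingers; the grasp point (between the pads) lies 19 mm behind it (env.grasp_offset is the distance from the TCP to the grasp point, in mm); z points along the fingers, y is the direction in which the jaws open and shut (so a half turn about z gives the same grasp; the last joint's range is limited). The gripper opens to 85 mm and grips with 20 to 120 N. Pads are 22 mm wide; open, the fingers measure 114 mm over their backs; the gripper's body (76 mm by 85 mm) begins 54 mm behind the grasp point. The pads swing forward as they close: fully open they stand 13 mm farther back than shut.
Start: joints at [-0.178, 0.527, 1.433, -0, 1.181, -0.178], TCP at [624.977, 0.034, 231.31] pointing down, gripper open.
Joint ranges: [-3.08, 3.08], [-0.75, 2.2], [0.22, 2.44], [-1.43, 4.57], [0, 2.65], [-2.85, 2.85]. Speed limits (rad/s): [2.79, 2.79, 3.14, 3.14, 3.14, 3.14].

### API

Orientations are given as a rotation vector (axis times angle).
In Python, from station import env gives the robot as it stands.
- The arm moves only by the tool play_rows, never from a script. Its argument "deltas" is one flat list of numbers, 4 for each row, row after row: the shift along the tool's x, y, z in units of 50 mm (1.0 is 50 mm), then the turn about the tool's z in degrees. A call has 1 to 8 rows; each row shifts and turns the commanded pose from where the row before left it, along the tool's axes as they then stand; what a row does not reach is not made up. A row lasts 1/10 s, in which the tool goes at most 50 mm and 8.59 degrees, less where a joint would pass 70% of its speed; a pose out of reach is approached as far as the arm can. A call is refused whole if a number of a shift passes 1 or a number of a turn 8.59, either way. A call with a gripper value outside its range is refused whole. "jaw" is the closure, from 0 (fully open) to 1 (shut), set as the call begins (left out, the last holds). The fingers move at their own pace and stop on an object; "grip_force" is the grip in N (left out, the last holds). Time passes only in rows, so rows that do not move let the fingers close. It gives the time, the measured TCP pose, the force and the opening at its end, in the units of the state.
- env.get_state(): the state, without advancing time (a new reading comes with each control period).
- env.get_image(name): name is "scene" or "side" or "wrist"; returns a dict with "frame" (480x640x3 uint8, red, green, blue), "range_z" (480x640 float32, mm along the optical axis (not along the pixel's ray), 0 where there is no reading), "mtx" (3x3 intrinsics, pixels), "origin" and "attitude" of the camera in the world; the wrist camera has in their place "hand_eye" (4x4, takes a point from camera to tool coordinates, whose origin is the TCP and whose axes are the flange's). Camera axes: x right, y up, looking along -z (the intrinsics and any distortion apply to the point x, -y, -z); pixel columns grow to the right and rows downward; lengths in mm; the calibration is good to about 2 mm. A picture is of the moment at which its call begins: read the wrist's pose just before it.
- env.sign_off(): hands the job in, once; it reports no verdict.
The state is a dict: "clock": time; "joints": joint angles; "qd": joint speeds; "joint_efforts": joint torques, N m; "tcp_pos": TCP position; "tool_rot": TCP orientation; "ft_force": force on the tool from outside, world axes, zero at the start; "moment": the same for the moment, N m; "grip_width": finger opening in mm.
Only numpy, scipy, OpenCV 4.12 (cv2) and the standard library are available. Lean on these libraries where they do the work, as an engineer would, in place of code of your own. Each camera call takes 0.05 s, during which the arm holds its last target. There are 200 camera calls.

## Working session

There is one attempt and no reset: what is moved stays moved. The work goes in short steps, Python scripts to look and compute and a tool call to move; the robot and the scene stay as the last step left them, time stands still between calls to the robot, and variables do not carry over. Pictures are saved under pics/ and viewed, about 8 in all and at most 12, crops included, and the job is handed in when it is done.

Besides the shell and the picture viewer there is one more tool, called after "Emit:" by a JSON object that holds its "fn" and its "kwargs". play_rows: Moves the arm, as the interface text tells. Its arguments: {"type":"object","properties":{"deltas":{"type":"array"},"jaw":{"type":"number"},"grip_force":{"type":"number"}},"required":["deltas"]}

```bash
mkdir -p pics; cat > h.py <<'E'
from station import env
import numpy as np, cv2
from scipy.spatial.transform import Rotation as R
def grab(n):
    s=env.get_state(); d=env.get_image(n); return s,d
def cloud(d,s=None):
    z=d["range_z"]; v,u=np.mgrid[0:480,0:640]
    K=np.array(d["mtx"]); x=(u-K[0,2])/K[0,0]*z; y=(v-K[1,2])/K[1,1]*z
    P=np.stack([x,-y,-z],-1)
    if "origin" in d:
        A=np.array(d["attitude"]); A=R.from_rotvec(A).as_matrix() if A.shape==(3,) else A
        W=P@A.T+np.array(d["origin"])
    else:
        H=np.array(d["hand_eye"]); T=P@H[:3,:3].T+H[:3,3]
        W=T@R.from_rotvec(s["tool_rot"]).as_matrix().T+np.array(s["tcp_pos"])
    W[z==0]=np.nan
    return W
E
python3 - <<'E'
from h import *
for n in("scene","side","wrist"):
    s,d=grab(n); cv2.imwrite(f"pics/{n}0.png",d["frame"][...,::-1])
    np.savez(f"{n}0.npz",W=cloud(d,s),f=d["frame"])
    print(n,{k:np.round(v,3).tolist() for k,v in d.items() if k not in("frame","range_z")})
print(s)
E
```

```text
scene {'mtx': [[575.749, 0.0, 324.239], [0.0, 575.749, 239.131], [0.0, 0.0, 1.0]], 'origin': [1167.002, -228.07, 1156.243], 'attitude': [0.476, 0.363, 1.244]}
side {'mtx': [[477.256, 0.0, 323.218], [0.0, 477.256, 242.467], [0.0, 0.0, 1.0]], 'origin': [178.534, 805.002, 818.042], 'attitude': [0.267, -1.232, -2.504]}
wrist {'mtx': [[427.034, 0.0, 323.3], [0.0, 427.034, 248.137], [0.0, 0.0, 1.0]], 'hand_eye': [[-0.0, 0.947, 0.321, 83.727], [1.0, 0.0, 0.001, -0.73], [0.0, 0.321, -0.947, -143.756], [0.0, 0.0, 0.0, 1.0]]}
{'clock': 0.1, 'joints': array([-1.78505592e-01,  5.28388969e-01,  1.43380851e+00, -1.05564785e-06,
        1.18140944e+00, -1.78460256e-01]), 'qd': array([-0.00048876, -0.001244  , -0.00285596, -0.00050188,  0.00068471,
       -0.00042505]), 'joint_efforts': array([ 4.33945943e-04, -4.43301880e+01, -1.78587180e+01, -2.04061280e-04,
        3.88642526e-03,  1.10165692e-05]), 'tcp_pos': array([6.24335260e+02, 1.45610711e-01, 2.30410871e+02]), 'tool_rot': array([-2.22032144e+00, -2.22022168e+00,  1.80485124e-03]), 'ft_force': array([-0.30114288, -0.1634376 , -0.51678851]), 'moment': array([ 0.06431239,  0.01599723, -0.00206046]), 'grip_width': 85.36866454571071}
```

View pics/scene0.png

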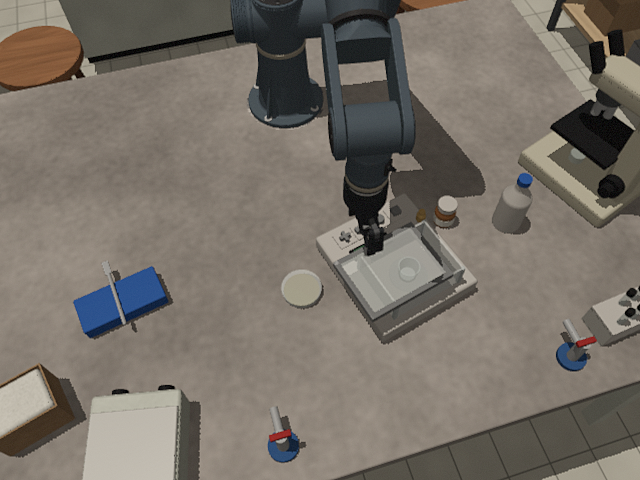

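View pics/wrist0.png

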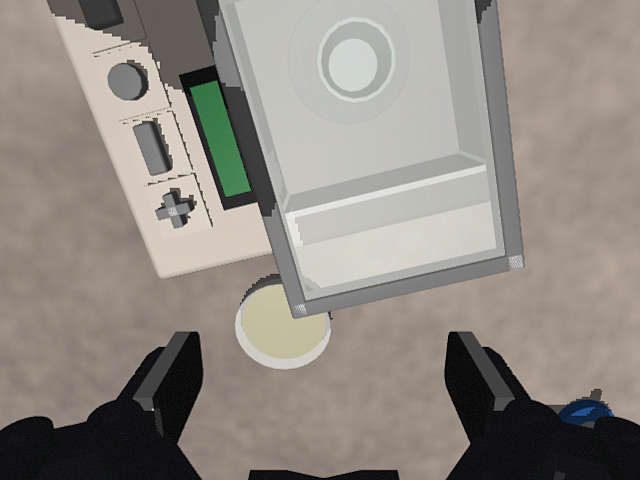

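The wrist view shows the keys from -y to +y: cross (175,208), bar (152,147), round (127,82), square at the top. The lid's outer edge runs from (298,312) to (520,265), with the dish below it at (283,320).

```bash
python3 - <<'E'
from h import *
for n in("wrist","scene"):
    W=np.load(n+"0.npz")["W"]
    if n=="wrist":
        for u,v in[(175,208),(152,147),(127,82),(100,12),(302,308),(515,262),(410,280),(285,330)]:
            print((u,v),np.round(np.nanmedian(W[v-2:v+3,u-2:u+3].reshape(-1,3),0),1))
    z=W[...,2]
    m=((z>120)&(z<132)).astype(np.uint8)
    if n=="wrist": m[330:]=0
    nl,l,st,c=cv2.connectedComponentsWithStats(m); i=1+np.argmax(st[1:,4]); p=W[l==i]
    print("lid",len(p),np.nanmedian(p[:,2]),p[:,:2].min(0),p[:,:2].max(0), cv2.minAreaRect(p[:,:2].astype(np.float32)), cv2.boxPoints(cv2.minAreaRect(p[:,:2].astype(np.float32))).round(1).tolist())
    m=((z>62)&(z<70)).astype(np.uint8)
    if n=="wrist": m[330:]=0
    nl,l,st,c=cv2.connectedComponentsWithStats(m)
    for i in range(1,nl):
        if st[i,4]>40:
            p=W[l==i]; print("key",c[i].round(),st[i,4],[np.round(a,1) for a in cv2.minAreaRect(p[:,:2].astype(np.float32))],np.median(p[:,2]).round(1))
E
```

```text
(175, 208) [513.8  11.   67.4]
(152, 147) [502.7  54.9  67.1]
(127, 82) [491.2  97.6  67.2]
(100, 12) [480.3 139.3  67.3]
(302, 308) [609.6 -40.  127.8]
(515, 262) [741.3  -8.7 127.6]
(410, 280) [677.3 -20.6 127.5]
(285, 330) [ 587.  -117.8   19.2]
lid 79720 126.82937837205299 [557.85521798 -47.70494971] [747.40883247 134.44804546] ((653.2786865234375, 60.4364013671875), (150.64324951171875, 188.47119140625), 14.050765991210938) [[557.2999877929688, 133.60000610351562], [603.0999755859375, -49.29999923706055], [749.2000122070312, -12.699999809265137], [703.5, 170.10000610351562]]
key [100.  13.] 945 [array([479.1, 139.7]), array([22.1, 16.7]), np.float64(10.5)] 67.1
key [126.  82.] 1079 [array([489.9,  97.5]), array([23.3, 22.8]), np.float64(0.8)] 67.1
key [151. 149.] 1097 [array([500.9,  53.3]), array([14.3, 35.8]), np.float64(14.5)] 67.0
key [174. 210.] 717 [array([512.1,   8.6]), array([23.8, 23. ]), np.float64(58.7)] 67.1
lid 5991 125.02414350690333 [560.40821959 -48.96151912] [750.98730602 177.52202635] ((654.380126953125, 64.87383270263672), (152.395751953125, 200.5341339111328
[... 690 characters left out ...]
[433. 247.] 55 [array([599.5, 184.2]), array([83.3,  3.9]), np.float64(15.4)] 66.5
key [426. 297.] 101 [array([710.9, 127.9]), array([  5.7, 172.4]), np.float64(13.7)] 66.1
key [612. 313.] 473 [array([859.4, 487.9]), array([69.8, 81.8]), np.float64(5.7)] 63.7
key [635. 302.] 42 [array([848.9, 537.8]), array([18.5, 20.8]), np.float64(70.1)] 63.6
key [632. 323.] 75 [array([884.9, 505.2]), array([16. , 43.9]), np.float64(5.5)] 63.5
key [572. 330.] 150 [array([865. , 380.1]), array([47.6, 17.2]), np.float64(0.0)] 66.4
key [ 34. 424.] 165 [array([ 746.7, -675.7]), array([ 30.8, 123.6]), np.float64(32.3)] 66.0
key [276. 419.] 180 [array([ 864.6, -239.2]), array([46.7, 15. ]), np.float64(0.5)] 65.7
```

Emit:
{"fn": "play_rows", "kwargs": {"deltas": [0,0,0,-7,0,0,0,-7,-0.47,0.28,0,0,-0.47,0.28,0,0,-0.47,0.28,0,0,0,0,0,0,0,0,0,0], "jaw": 1, "grip_force": 20}}

```text
clock: 0.85
tcp_pos: [682.4, -58.4, 230.5]
tool_rot: [-1.934, -2.473, 0.001]
ft_force: [-0.3, 0.3, 0.0]
grip_width: -0.2
```

Emit:
{"fn": "play_rows", "kwargs": {"deltas": [0,0,0.62,0,0,0,0.62,0,0,0,0.62,0,0,0,0.6,0,0,0,0,0,0,0,0,0]}}

```text
clock: 1.45
tcp_pos: [682.1, -57.4, 108.3]
tool_rot: [-1.932, -2.475, 0.001]
ft_force: [1.2, -0.0, 0.6]
grip_width: -0.1
```

```bash
python3 - <<'E'
from h import *
s,d=grab("wrist"); cv2.imwrite("pics/w1.png",d["frame"][...,::-1]); print(s["tcp_pos"],s["ft_force"])
E
```

```text
[682.10319799 -57.35576426 108.32028218] [ 1.1562405  -0.01161834  0.59718521]
```

View pics/w1.png

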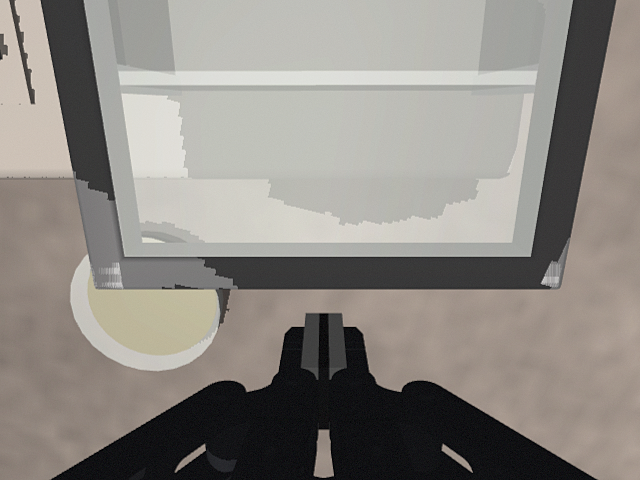

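The fingertips at (323,315) sit squarely in front of the middle of the lid edge (row 288), about 15 mm short of it. Next is a gentle push.

Emit:
{"fn": "play_rows", "kwargs": {"deltas": [0.1,0,0,0,0.1,0,0,0,0.08,0,0,0,0.06,0,0,0,0.06,0,0,0,0.08,0,0,0,0.08,0,0,0,0.08,0,0,0]}}

```text
clock: 2.3
tcp_pos: [675.3, -27.1, 108.4]
tool_rot: [1.934, 2.475, 0.0]
ft_force: [1.2, -1.5, 0.7]
grip_width: -0.0
```

Emit:
{"fn": "play_rows", "kwargs": {"deltas": [0.06,0,0,0,0.06,0,0,0,0.06,0,0,0,0.06,0,0,0,0.06,0,0,0,0.06,0,0,0,0.06,0,0,0,0,0,0,0]}}

```text
clock: 3.1
tcp_pos: [669.4, -6.0, 108.1]
tool_rot: [-1.933, -2.475, 0.0]
ft_force: [0.3, 0.2, 0.9]
grip_width: 0.0
```

Emit:
{"fn": "play_rows", "kwargs": {"deltas": [0.04,0,0,0,0.04,0,0,0,0.04,0,0,0,0.02,0,0,0]}}

```text
clock: 3.5
tcp_pos: [667.8, 0.2, 108.1]
tool_rot: [-1.934, -2.475, 0.001]
ft_force: [0.1, -2.3, 0.3]
grip_width: -0.0
```

```bash
python3 - <<'E'
from h import *
s,d=grab("wrist"); cv2.imwrite("pics/w2.png",d["frame"][...,::-1]); print(s["tcp_pos"],s["ft_force"])
E
```

```text
[6.67837231e+02 1.50532496e-01 1.08120276e+02] [ 0.1258451  -2.32076941  0.29404601]
```

View pics/w2.png

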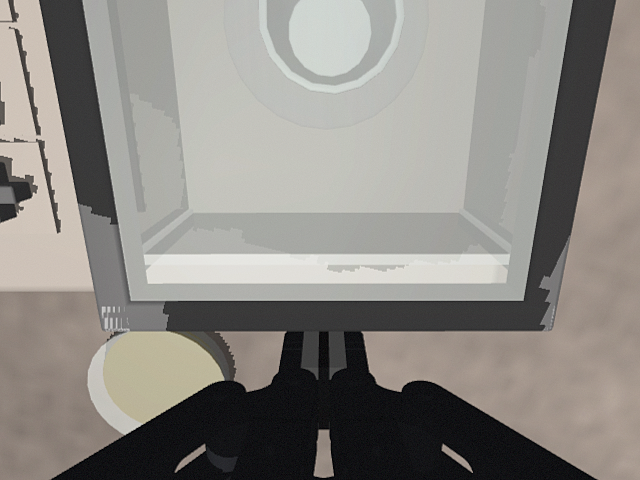

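The lid edge (row 330) is in contact with the fingers and nearly over the chamber wall. I'll keep pushing in small steps until the force shows the stop.

Emit:
{"fn": "play_rows", "kwargs": {"deltas": [0.02,0,0,0,0.02,0,0,0,0.02,0,0,0]}}

```text
clock: 3.85
tcp_pos: [667.2, 2.9, 108.1]
tool_rot: [-1.934, -2.475, 0.001]
ft_force: [-0.5, -0.9, -0.7]
grip_width: -0.2
```

Emit:
{"fn": "play_rows", "kwargs": {"deltas": [0.02,0,0,0,0.02,0,0,0]}}

```text
clock: 4.05
tcp_pos: [666.9, 4.1, 108.2]
tool_rot: [1.933, 2.476, -0.002]
ft_force: [0.1, -5.8, -1.5]
grip_width: 0.0
```

Emit:
{"fn": "play_rows", "kwargs": {"deltas": [0.01,0,0,0,0,0,0,0]}}

```text
clock: 4.25
tcp_pos: [666.9, 4.1, 108.2]
tool_rot: [1.933, 2.475, -0.003]
ft_force: [-0.2, -5.0, -0.8]
grip_width: -0.1
```

At the hard stop: 5–6 N and no further motion. Backing off, rising and checking.

Emit:
{"fn": "play_rows", "kwargs": {"deltas": [-0.2,0,0,0,-0.4,0,0,0,-0.2,0,-0.4,0,0,0,-0.8,0,0,0,-0.8,0,0,0,-0.4,0,0,0,0,0,0,0,0,0]}}

```text
clock: 5.05
tcp_pos: [676.7, -34.2, 228.4]
tool_rot: [1.935, 2.475, 0.001]
ft_force: [-0.4, 0.0, 0.3]
grip_width: -0.1
```

```bash
python3 - <<'E'
from h import *
s,d=grab("wrist"); cv2.imwrite("pics/w3.png",d["frame"][...,::-1]); print(s["tcp_pos"],s["ft_force"])
W=cloud(d,s); z=W[...,2]
th=np.deg2rad(14.05); B=np.array([[np.cos(th),np.sin(th)],[-np.sin(th),np.cos(th)]])
for nm,a,b in(("lid",121,132),("key",62,71)):
    m=((z>a)&(z<b)).astype(np.uint8); m[360:]=0
    nl,l,st,c=cv2.connectedComponentsWithStats(m)
    for i in range(1,nl):
        if st[i,4]>300:
            p=W[l==i][:,:2]; L=(p-[495.5,75.4])@B.T
            print(nm,c[i].round(),st[i,4],np.round(cv2.minAreaRect(p.astype(np.float32))[0],1),"local",np.percentile(L,[0.5,99.5],axis=0).round(1).tolist())
E
```

```text
[676.72958555 -34.23199323 228.40193075] [-0.3800602   0.00314033  0.28168753]
lid [324.  80.] 45450 [654.5  55.8] local [[75.7, -98.1], [223.2, -17.0]]
key [93. 32.] 1470 [501.   53.1] local [[-7.1, -40.8], [7.0, -5.4]]
key [105. 107.] 903 [512.1   8.7] local [[-13.0, -81.5], [12.9, -56.4]]
```

View pics/w3.png

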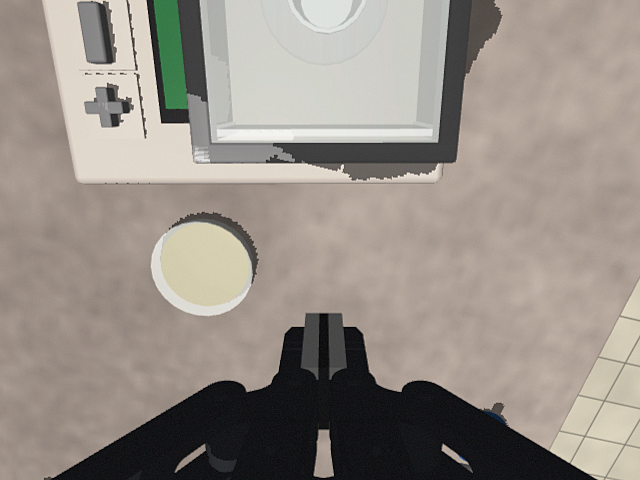

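The lid reads shut: its edge is at -98 mm from the keypad against -99 expected. The bar key is at (501,53). Moving above it.

Emit:
{"fn": "play_rows", "kwargs": {"deltas": [0.51,-0.6,0,0,0.51,-0.6,0,0,0.51,-0.6,0,0,0.51,-0.6,0,0,0.51,-0.6,0,0,0,0,0,0,0,0,0,0]}}

```text
clock: 5.8
tcp_pos: [499.2, 54.3, 227.3]
tool_rot: [-1.932, -2.475, 0.002]
ft_force: [0.3, -0.8, 0.1]
grip_width: 0.2
```

Emit:
{"fn": "play_rows", "kwargs": {"deltas": [-0.03,0.03,0.7,0,0,0,0.7,0,0,0,0.7,0,0,0,0.5,0,0,0,0.2,0,0,0,0,0,0,0,0,0]}}

```text
clock: 6.5
tcp_pos: [503.3, 52.5, 88.6]
tool_rot: [1.934, 2.474, 0.001]
ft_force: [0.2, 0.8, -0.2]
grip_width: 0.1
```

```bash
python3 - <<'E'
from h import *
s,d=grab("wrist"); cv2.imwrite("pics/w4.png",d["frame"][...,::-1]); print(s["tcp_pos"],s["ft_force"])
E
```

```text
[503.28688764  52.46019487  88.58401647] [ 0.18890339  0.80605578 -0.22015176]
```

View pics/w4.png

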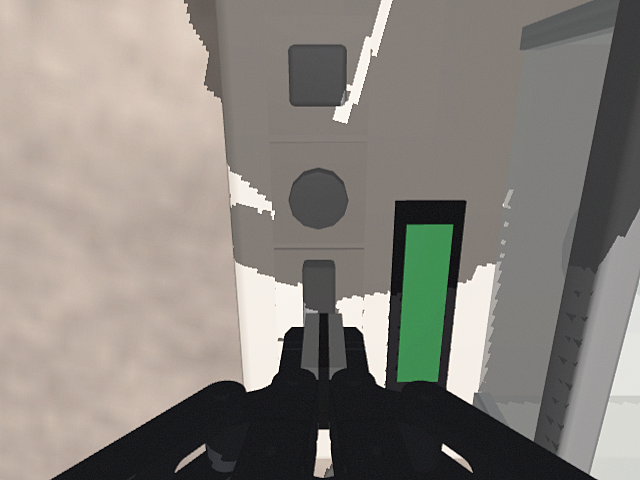

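The fingertips are above the bar key (cap centre column 319, fingers 323), and the round key is well clear. Going down slowly.

Emit:
{"fn": "play_rows", "kwargs": {"deltas": [0,-0.04,0.12,0,0,0,0.1,0,0,0,0.1,0,0,0,0.06,0,0,0,0,0]}}

```text
clock: 7.05
tcp_pos: [499.8, 52.4, 68.9]
tool_rot: [-1.934, -2.475, 0.001]
ft_force: [-0.5, 0.5, -0.1]
grip_width: -0.1
```

Emit:
{"fn": "play_rows", "kwargs": {"deltas": [0,0,0.04,0,0,0,0.04,0,0,0,0.04,0]}}

```text
clock: 7.35
tcp_pos: [500.3, 52.4, 63.3]
tool_rot: [1.934, 2.475, 0.0]
ft_force: [0.0, 1.0, 1.6]
grip_width: -0.0
```

Emit:
{"fn": "play_rows", "kwargs": {"deltas": [0,0,0.03,0,0,0,0.03,0]}}

```text
clock: 7.55
tcp_pos: [500.3, 52.4, 60.4]
tool_rot: [1.934, 2.475, 0.0]
ft_force: [-0.4, 0.8, 4.5]
grip_width: 0.1
```

Emit:
{"fn": "play_rows", "kwargs": {"deltas": [0,0,0.02,0,0,0,0.01,0,0,0,0,0]}}

```text
clock: 7.85
tcp_pos: [500.3, 52.4, 59.1]
tool_rot: [1.934, 2.475, 0.0]
ft_force: [-0.2, -0.4, 4.8]
grip_width: 0.2
```

The key is at its bottom stop: 66 − 59.1 ≈ 7 mm, at 4.8 N. Releasing and withdrawing.

Emit:
{"fn": "play_rows", "kwargs": {"deltas": [0,0,-0.06,0,0,0,-0.1,0,0,0,-0.3,0,0,0,-0.8,0,0,0,-0.8,0,0,0,-0.8,0,0,0,-0.5,0,0,0,0,0]}}

```text
clock: 8.65
tcp_pos: [502.2, 52.2, 230.6]
tool_rot: [1.929, 2.47, 0.006]
ft_force: [0.6, 0.3, 0.3]
grip_width: 0.2
```

```bash
python3 - <<'E'
from h import *
th=np.deg2rad(14.05); B=np.array([[np.cos(th),np.sin(th)],[-np.sin(th),np.cos(th)]])
for n in("wrist","side"):
    s,d=grab(n); cv2.imwrite(f"pics/{n}5.png",d["frame"][...,::-1])
    W=cloud(d,s); z=W[...,2]; L=(W[...,:2]-[495.5,75.4])@B.T
    print(s["tcp_pos"],s["ft_force"])
    for nm,y in(("cross",-69),("bar",-23),("round",23),("square",69)):
        m=(np.hypot(L[...,0],L[...,1]-y)<4)&(z<72); print(n,nm,m.sum(),np.median(z[m]) if m.any() else None)
    m=(z>121)&(z<132)&(L[...,0]>80)&(L[...,0]<220)&(L[...,1]>-160); print("lid y",np.percentile(L[m][:,1],[.5,99.5]))
E
```

```text
[502.22985612  52.17781624 230.57678883] [0.56247756 0.30854917 0.28609752]
wrist cross 76 67.16696916539401
wrist bar 86 67.32363210929542
wrist round 102 67.36497342849019
wrist square 117 67.17135435658
lid y [-96.77625869  98.25654406]
[500.73009917  52.31608487 228.471169  ] [-0.62097215  1.12152287 -1.25601735]
side cross 5 64.54430702476316
side bar 7 63.56282438646258
side round 9 64.73214016113184
side square 7 64.67717239265221
lid y [-96.75348974 325.58898036]
```

View pics/side5.png

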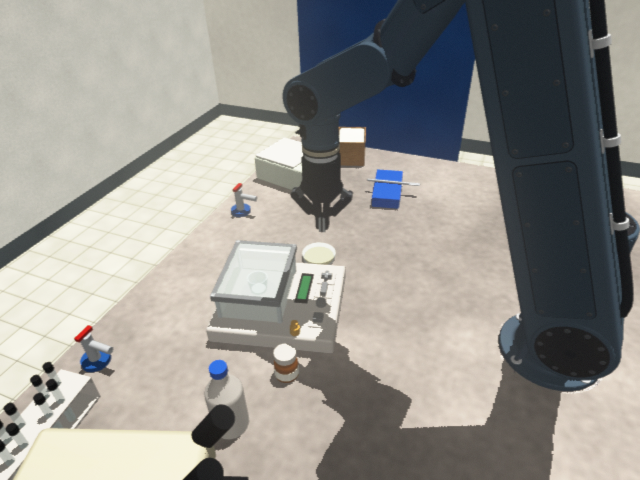

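The side view shows the lid square over the chamber, the hand clear, and the weight, jar, dish, bottle and box upright. All four keys are level.

```bash
python3 -c "
from station import env
print(env.sign_off())"
```

```text
the job is handed in; nothing more can be done
None
```

I pushed the lid shut with the closed fingertips, pressed the bar key to its bottom stop, let it spring back, and withdrew the hand. I then handed the job in at about 8.7 s on the robot's clock; no verdict was reported.

- **Lid:** it travelled about 48 mm and met its hard stop at about 6 N. Afterwards the wrist camera put its edges at about -97 and +98 mm across the balance, against ±99 mm when shut. That is within the 2 mm calibration.
- **Bar key:** it went down about 7 mm with about 5 N on the wrist sensor.
- **Keys after release:** the wrist camera read all four tops at 67.2–67.4 mm, so all are up. The side camera read the bar key about 1 mm lower than the others, but from only 5–9 coarse depth pixels per key, so I trusted the wrist camera.
- **Other objects:** the last side view showed them standing in place. I judged this by eye and did not measure their positions. The hand was clear at a height of about 229 mm.

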